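Open a deposit box's sprung slot shutter with its key and hold it

ROBOT

A 6-joint arm with a two-finger parallel gripper is mounted at the origin on a cart in front of the work surface, level with it; the furniture and walls round the work are solid. World frame = base frame: x ahead of the robot, y to its left, z up, the work surface at z = 0. Lengths are in m, angles in rad, forces in N, time in s.
With the tool pointing down it reaches from about 0.3 to 0.825 m from the base axis. Payload 5.4 kg.
Tool frame: the origin (TCP) lies at the very end of the fingers, on their centre line; the grasp point (between the pads) lies 19 mm behind it; z points along the fingers, y is the line along which they close (so a half turn about z gives the same grasp; the last joint's range is limited). The gripper opens to 92 mm and grips with 3 to 60 N. Pads are 20 mm wide; open, the fingers measure 128 mm over their backs; the gripper's body (75 mm by 189 mm) begins 69 mm behind the grasp point.
Start: joints at [0.915, 0.158, 1.597, -0, 1.386, -0.21], TCP at [0.248, 0.519, 0.215] pointing down, gripper open.
Joint ranges: [-2.91, 2.91], [-0.94, 2.29], [0.18, 2.7], [-1.29, 4.43], [0.17, 2.64], [-3, 3]. Speed limits (rad/s): [2.57, 2.57, 3.14, 3.14, 3.14, 3.14].

INTERFACE

Orientations are given as a rotation vector (axis times angle).
In Python, from workcell import bot gives the robot as it stands. Calls block until the motion is done:
- bot.goto(position, orientation): joint-space move of the TCP to a pose.
- bot.line_to(position, rot=None, max_speed=0.15): straight line of the TCP; rot=None keeps the orientation; max_speed is the mean speed in m/s.
- bot.set_joints(angles): joint-space move.
- bot.set_gripper(opening, newtons=None): opening from 0.0 (shut) to 1.0 (fully open); newtons is the grip in N (None keeps the last); returns when the fingers have stopped.
- bot.hold(seconds).
- bot.inverse_kinematics(position, orientation): joint angles nearest the present ones, or None.
- bot.read_camera(name): name is "side" or "top"; returns a dict with "pixels" (420x560x3 uint8, blue, green, red), "fx", "fy", "cx", "cy" (pixels), "R" (3x3) and "t" (3): a world point X has camera coordinates R X + t. Camera axes: x right, y down, z forward; pixel columns grow to the right and rows downward; lengths in m; the calibration is good to about 2 mm. A picture is of the moment at which its call begins. There is no depth.
A pose or a line that the arm cannot do raises bot.MotionError and nothing moves.
- bot.job_done(): hands the job in; it is judged then, once.
Readings, each from a call of its own:
- bot.current_clock(): time.
- bot.current_joints(): joint angles.
- bot.current_joint_vel(): joint speeds.
- bot.current_effort(): joint torques, N m.
- bot.current_ee_pos(): TCP position.
- bot.current_tool_rot(): TCP orientation.
- bot.current_contact_force(): force on the tool from outside, world axes, zero at the start.
- bot.current_ft_torque(): the same for the moment, N m.
- bot.current_opening(): opening from 0.0 (shut) to 1.0 (fully open).
- bot.current_grip_force(): force on a finger pad.
Only numpy, scipy, OpenCV 4.12 (cv2) and the standard library are available. Lean on these libraries where they do the work, as an engineer would, in place of code of your own. Each camera call takes 0.05 s, during which the arm holds its last target. There are 200 camera calls.

TASK

Pull the red-headed key up out of its sprung catch in the key rail, leaving the blue-headed key clipped in, and push it down into the lock on top of the deposit box, working it past the sticky pins until its collar sits on the lock plate. Then turn it a quarter clockwise, as far as it goes, so that the red slot shutter slides back; the shutter is sprung, so finish still gripping the key and holding it turned, with the slot open for me to post the envelopes. Leave the flask, the mug and the stapler where they are.

Things in the scene. Friction and masses are not known exactly. Their poses are not given: they have to be found in the camera images.
- red_key: Key with a red plastic head, 58 mm long, about 45 g, upright in one of the key rail's two places, head up. Origin at its tip, z up the stem. Flat bit from 0 to 14 mm, 14 mm wide along y, 4 mm thick along x, narrowing to 8 x 2 mm at the tip. Brass collar, 15 mm round, from 22 to 26 mm. Head to grip from 26 to 58 mm: 10 mm thick along x (flat faces), 26 mm wide along y. Same either way round.
- red_key_shoulder (a point): Centre of the underside of the red key's brass collar, on the stem's axis 22 mm above the tip (stem 4.5 mm round). It rests on the rail's top, or on the lock plate once the key is fully in. Axes as the key's.
- blue_key: The same key with a blue plastic head, in the other place of the rail; it stays there.
- key_rail: Aluminium key rail with black top, screwed down: 38 mm deep along x, 118 mm long along y (foot plate 142), 32 mm high. Origin under its centre. Two slots, 23 mm either side of the centre along y, 6 mm (x) by 16 mm (y), 22 mm deep: each holds a key, tip 10 mm above the origin, bit along y. Sprung pins catch over the bit: straight up takes 8 to 16 N for the first 5 mm, then it is free.
- deposit_box: Dark grey steel deposit box screwed to the desk, 150 mm deep along x, 200 mm wide along y, top at 85 mm. Origin under its centre, z up, front (label, round emptying lock) towards -x. On top near the front the square steel lock plate (42 x 42 mm, face at 88 mm), behind it the 120 x 16 mm slot, closed by the red shutter.
- keyhole (a point): Centre of the keyhole in the lock plate's face, 38 mm before the box's centre (its -x), 88 mm above its underside; axes as the box's. Hole straight down, 16 mm along y, 6 mm along x: the key's y goes along the box's y, either way round. Sticky pins 10 and 16 mm down take 6 to 16 N, less when wiggled. Fully in, the tip is 22 mm down; only the last 4 mm let the key turn.
- lock_plug (a joint): Turn of the lock's plug, rad: 0 at rest (keyhole along the box's y), grows clockwise seen from above, stop at 1.5. A spring turns it back: about 0.05 N m at 0, 0.2 N m at the stop. Key and grip have about 0.2 rad of play, so turn the key a full quarter or a little more.
- shutter (a joint): Slide of the red shutter under the slot, m: 0 slot closed, 0.022 fully open (plug at its stop). The lock drives it in step with the plug: 0.0147 m per rad.
- thermos: Wine-red steel flask with a black cap, 65 mm across, 195 mm tall, standing beyond the box; origin under its centre.
- glass_mug: Glass tea mug, 75 mm across, 105 mm with its handle, 85 mm tall, beyond the key rail; origin under it.
- stapler: Black desk stapler, 131 x 38 x 43 mm, lying on the robot's side; origin under it.
There are look-alikes about, which are no part of the job. What is meant by the red_key is not brown or turquoise, and is the larger of those in its own colour.

How it is judged:
By the outcome, as a careful person would: the job done as asked, in the order asked, and still so for the second after the job is handed in, while the arm keeps its last pose, push and grip.
It also fails if it takes over 54 s, if anything falls off the work surface, if the arm or the gripper's body presses on something with over 40 N, if the wrist force passes 120 N, or if a joint passes its speed limit or range.

## Working session

There is one attempt and no reset: what is moved stays moved. The work goes in short steps, each a Python script; the robot and the scene stay as the last script left them, time stands still between calls to the robot, and variables do not carry over. Pictures are saved under pics/ and viewed, at most 10 in all, crops included, and the job is handed in when it is done.

```bash
mkdir -p pics; ls; python3 - <<'E'
from workcell import bot
import cv2,numpy as np
for n in("top","side"):
    c=bot.read_camera(n);cv2.imwrite(f"pics/{n}0.png",c["pixels"])
    R=np.array(c["R"]);print(n,c["fx"],c["cx"],c["cy"],(-R.T@np.array(c["t"])).round(3),R.round(3).tolist())
print(bot.current_clock(),bot.current_tool_rot())
E
```

```text
pics
top 475.8717350090686 284.9745196291542 204.28769318804927 [ 0.402 -0.191  0.934] [[-0.026, -1.0, 0.003], [-0.993, 0.025, -0.115], [0.115, -0.006, -0.993]]
side 408.15751236905834 278.65125783421473 208.63576110144993 [0.442 0.51  0.578] [[-0.994, -0.11, -0.012], [-0.053, 0.571, -0.819], [0.097, -0.814, -0.573]]
0.1 [-6.94281798e-01 -3.06318145e+00  2.42612990e-03]
```

View pics/top0.png

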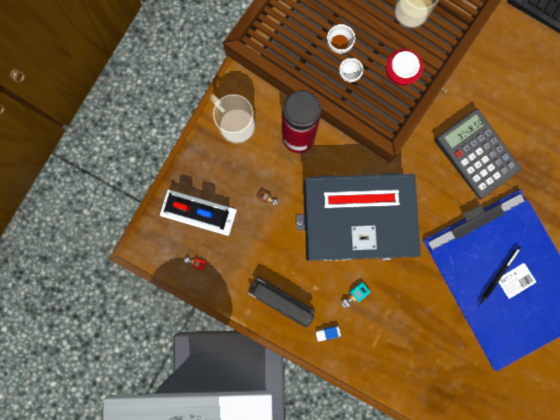

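View pics/side0.png

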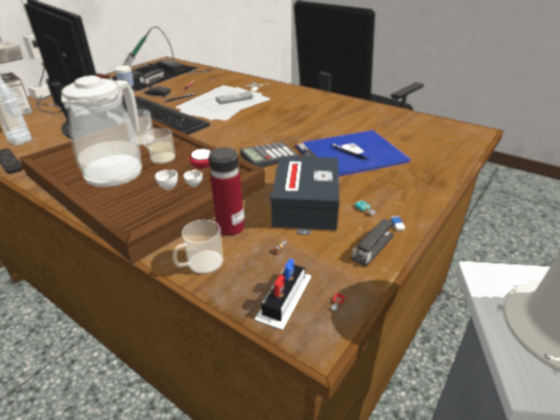

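Candidates (top view): red head in the rail (180,206), small red key lying loose (197,262), brown (267,196) and turquoise (358,292). The rail one fits: it is red, upright and the larger of the reds. I'll confirm it in a crop and measure.

```bash
cat > h.py <<'E'
from workcell import bot
import cv2,numpy as np
from scipy.spatial.transform import Rotation as Ro
def cam(n):
    c=bot.read_camera(n);c["R"]=np.array(c["R"]);c["t"]=np.array(c["t"]);return c
def ray(c,uv):
    d=c["R"].T@np.array([(uv[0]-c["cx"])/c["fx"],(uv[1]-c["cy"])/c["fy"],1.]);return -c["R"].T@c["t"],d/np.linalg.norm(d)
def plane(c,uv,z):
    o,d=ray(c,uv);return o+d*(z-o[2])/d[2]
def tri(a,ua,b,ub):
    A=0;B=0;L=[]
    for c,u in((a,ua),(b,ub)):
        o,d=ray(c,u);P=np.eye(3)-np.outer(d,d);A=A+P;B=B+P@o;L.append((o,d))
    X=np.linalg.solve(A,B);return X,max(np.linalg.norm((np.eye(3)-np.outer(d,d))@(X-o)) for o,d in L)
def proj(c,X):
    p=c["R"]@np.array(X)+c["t"];return np.array([c["fx"]*p[0]/p[2]+c["cx"],c["fy"]*p[1]/p[2]+c["cy"]])
def mask(c,col):
    h=cv2.cvtColor(c["pixels"],cv2.COLOR_BGR2HSV);H,S,V=cv2.split(h)
    if col=="red": m=((H<8)|(H>172))&(S>170)&(V>90)
    elif col=="blue": m=(H>105)&(H<128)&(S>170)&(V>90)
    return m.astype(np.uint8)*255
def blobs(m,mn=8):
    n,l,s,ce=cv2.connectedComponentsWithStats(m);return [(s[i,4],ce[i].round(1).tolist(),s[i,:4].tolist()) for i in range(1,n) if s[i,4]>=mn]
def down(yaw): # tool z down, tool y axis at world angle yaw
    y=np.array([np.cos(yaw),np.sin(yaw),0]);z=np.array([0,0,-1.]);return Ro.from_matrix(np.c_[np.cross(y,z),y,z]).as_rotvec()
E
python3 - <<'E'
from h import *
T=cam("top");S=cam("side")
for n,c in(("T",T),("S",S)):
    for k in("red","blue"): print(n,k,[b for b in blobs(mask(c,k)) if b[0]<1500])
g=cv2.cvtColor(T["pixels"],cv2.COLOR_BGR2GRAY)
sub=np.zeros_like(g);sub[222:255,345:385]=(g[222:255,345:385]>110)*255
cs=max(cv2.findContours(sub,0,2)[0],key=cv2.contourArea);r=cv2.minAreaRect(cs);print("plate",r,[plane(T,p,.088).round(4).tolist() for p in cv2.boxPoints(r)],plane(T,r[0],.088))
a=cv2.resize(T["pixels"][185:270,155:245],None,fx=4,fy=4,interpolation=2)
b=cv2.resize(T["pixels"][175:265,295:425],None,fx=3.4,fy=3.4,interpolation=2)
e=cv2.resize(S["pixels"][250:330,250:350],None,fx=3.4,fy=3.4,interpolation=2)
H=600;W=800;o=np.zeros((H,W,3),np.uint8)
for im,x,y in((a,0,0),(b,358,0),(e,358,308)): 
    im=im[:H-y,:W-x];o[y:y+im.shape[0],x:x+im.shape[1]]=im
cv2.imwrite("pics/crop.png",o)
E
```

```text
T red [(np.int32(465), [402.1, 70.0], [386, 48, 38, 38]), (np.int32(389), [299.5, 136.1], [284, 120, 35, 31]), (np.int32(11), [312.8, 139.5], [311, 136, 4, 7]), (np.int32(34), [293.0, 149.8], [284, 144, 19, 9]), (np.int32(27), [458.2, 153.4], [456, 151, 6, 6]), (np.int32(491), [361.2, 198.5], [329, 194, 66, 10]), (np.int32(98), [180.6, 205.8], [173, 201, 16, 10]), (np.int32(93), [199.5, 263.9], [192, 258, 15, 12])]
T blue [(np.int32(78), [508.2, 196.9], [496, 190, 25, 15]), (np.int32(14), [487.6, 207.6], [485, 206, 7, 5]), (np.int32(100), [204.1, 212.7], [196, 208, 17, 10]), (np.int32(21), [460.5, 221.9], [456, 219, 10, 7]), (np.int32(117), [330.6, 332.4], [324, 327, 14, 12])]
S red [(np.int32(100), [199.4, 162.8], [190, 158, 19, 10]), (np.int32(68), [293.0, 175.7], [291, 165, 5, 22]), (np.int32(709), [232.0, 201.1], [218, 176, 26, 58]), (np.int32(126), [278.4, 283.9], [274, 275, 10, 21]), (np.int32(44), [338.8, 297.4], [333, 294, 12, 10])]
S blue [(np.int32(321), [332.9, 143.6], [310, 136, 62, 19]), (np.int32(51), [377.8, 142.3], [371, 138, 15, 8]), (np.int32(12), [390.3, 160.1], [387, 159, 8, 3]), (np.int32(74), [288.5, 268.4], [285, 261, 8, 17])]
plate ((363.6268005371094, 237.28970336914062), (24.5201358795166, 24.837989807128906), 87.39744567871094) [[0.4581, -0.3114, 0.088], [0.459, -0.3558, 0.088], [0.4155, -0.3557, 0.088], [0.4146, -0.3116, 0.088]] [ 0.43673542 -0.33360815  0.088     ]
```

View pics/crop.png

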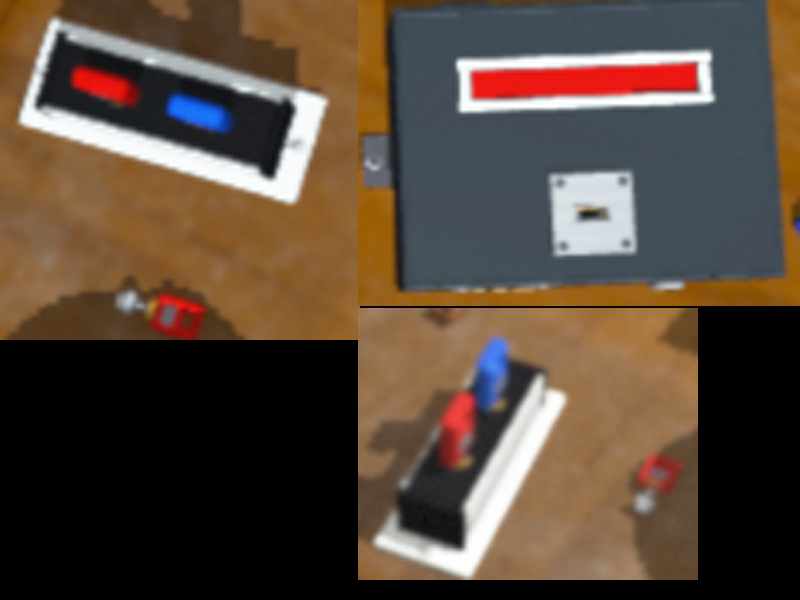

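The crop confirms it: the red key upright in the rail at top (180,206), blue at (204,213), and the other red one is a small loose key. The keyhole is at about (364,237), the plate's centre.

```bash
python3 - <<'E'
from h import *
T=cam("top");S=cam("side")
def near(c,k,p): return min(blobs(mask(c,k)),key=lambda b:np.hypot(b[1][0]-p[0],b[1][1]-p[1]))[1]
X=[]
for k,a,b in(("red",(180,206),(278,284)),("blue",(204,213),(288,268))):
    u=near(T,k,a);v=near(S,k,b);x,e=tri(T,u,S,v);print(k,x.round(4),"err",e.round(4),"top@.056",plane(T,u,.056).round(4),"side@.052",plane(S,v,.052).round(4));X.append(plane(T,u,.056))
d=X[0]-X[1];print("dist",np.hypot(*d[:2]),"rail y dir deg",np.degrees(np.arctan2(d[1],d[0])))
m=mask(T,"red");sub=np.zeros_like(m);sub[190:207,322:402]=m[190:207,322:402]
ys,xs=np.nonzero(sub);P=np.array([plane(T,p,.083)[:2] for p in zip(xs,ys)])
w,V=np.linalg.eigh(np.cov(P.T));print("shutter dir",np.degrees(np.arctan2(*(V[::-1,1]))),P.mean(0))
# foot plate of rail (white)
h=cv2.cvtColor(T["pixels"],cv2.COLOR_BGR2HSV);w_=((h[...,1]<60)&(h[...,2]>150)).astype(np.uint8)*255;s2=np.zeros_like(w_);s2[185:240,155:242]=w_[185:240,155:242]
r=cv2.minAreaRect(cv2.findNonZero(s2));B=np.array([plane(T,p,.003)[:2] for p in cv2.boxPoints(r)]);print("foot",B.round(4).tolist(),B.mean(0))
# plate in side
g=S["pixels"].min(2);s3=np.zeros_like(g);s3[165:187,308:338]=(g[165:187,308:338]>110)*255
M=cv2.moments(max(cv2.findContours(s3,0,2)[0],key=cv2.contourArea));u=(M["m10"]/M["m00"],M["m01"]/M["m00"]);print("plate side",u,plane(S,u,.088),tri(T,(363.65,237.3),S,u))
# thermos cap
print("thermos~",plane(T,(302,110),.19))
rv=Ro.from_rotvec(bot.current_tool_rot()).as_matrix();print("tool y",rv[:,1],bot.current_joints())
E
```

```text
red [ 0.5054 -0.0016  0.055 ] err 0.0001 top@.056 [ 0.5052 -0.0018  0.056 ] side@.052 [ 0.5059 -0.0045  0.052 ]
blue [ 0.4916 -0.0448  0.053 ] err 0.0001 top@.056 [ 0.4912 -0.0453  0.056 ] side@.052 [ 0.4918 -0.0458  0.052 ]
dist 0.04570674238689488 rail y dir deg 72.17892520636528
shutter dir 90.61034960869524 [ 0.50693173 -0.33304424]
foot [[0.4928, 0.0527], [0.5459, 0.0377], [0.5025, -0.1005], [0.4499, -0.0847]] [ 0.49777468 -0.02368984]
plate side (322.66147186147185, 175.38095238095235) [ 0.43668175 -0.33165709  0.088     ] (array([ 0.43671794, -0.33386268,  0.08671996]), np.float64(5.119269248821788e-05))
thermos~ [ 0.63980199 -0.22621761  0.19      ]
tool y [ 4.31182679e-01  9.02264406e-01 -6.62537035e-04] [ 9.14887214e-01  1.58658690e-01  1.59741692e+00  1.31494169e-05
  1.38619723e+00 -2.10108219e-01]
```

```bash
python3 - <<'E'
from h import *
k=np.array([.505,-.0018]);yw=np.radians(-17.6)
bot.set_gripper(.6,60)
bot.goto([*k,.14],down(yw));print(bot.current_joints().round(2) if hasattr(bot.current_joints(),'round') else bot.current_joints())
bot.line_to([*k,.039],max_speed=.08);f0=np.array(bot.current_contact_force());print("f",f0.round(2),bot.current_ee_pos())
bot.set_gripper(0,60);bot.hold(.2)
print("grip",bot.current_opening()*92,bot.current_grip_force(),np.array(bot.current_contact_force()).round(2),np.array(bot.current_ft_torque()).round(3),bot.current_ee_pos(),bot.current_clock())
c=cam("side");cv2.imwrite("pics/grip.png",cv2.resize(c["pixels"][180:340,180:380],None,fx=3,fy=3))
E
```

```text
[-0.24  0.05  1.87  0.    1.22  0.06]
f [ 0.11 -0.55  1.18] [ 0.5055716  -0.00192954  0.03960668]
grip 9.556120041888173 59.99998211860657 [-0.4  -0.79  0.28] [-0.134  0.064  0.005] [ 0.50504347 -0.00179738  0.03901477] 5.4583
```

View pics/grip.png

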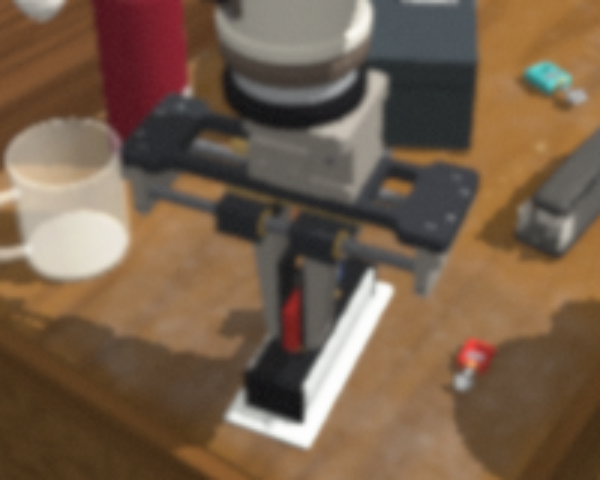

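The key is gripped across its flats: the red head shows between the fingers at (292,320) in the crop. Next I lift it straight up.

```bash
python3 - <<'E'
from h import *
k=np.array([.505,-.0018])
for z in(.041,.043,.045,.048,.055):
    bot.line_to([*k,z],max_speed=.02);print(z,np.array(bot.current_contact_force()).round(1),bot.current_ee_pos()[2].round(4))
bot.line_to([*k,.16],max_speed=.12)
print(bot.current_opening()*92)
h=np.array([.4367,-.3337])
bot.goto([*h,.16],down(np.radians(.8)))
bot.line_to([*h,.127],max_speed=.08);bot.hold(.3)
print(np.array(bot.current_contact_force()).round(2),np.array(bot.current_ft_torque()).round(3),bot.current_ee_pos(),bot.current_joints(),bot.current_clock())
c=cam("side");t=cam("top")
print([b for b in blobs(mask(c,"red"),4)],[proj(c,[*h,z]).round(1) for z in(.088,.098,.12)])
a=cv2.resize(c["pixels"][100:220,260:370],None,fx=4,fy=4,interpolation=2)
b=cv2.resize(t["pixels"][170:270,290:430],None,fx=2.4,fy=2.4,interpolation=2)
o=np.zeros((480,780,3),np.uint8);o[:480,:440]=a;o[:240,440:776]=b;o[240:,440:776]=cv2.resize(c["pixels"][220:340,230:350],(336,240));cv2.imwrite("pics/above.png",o)
E
```

```text
0.041 [ 2.7 -0.3 -7.7] 0.0404
0.043 [ 2.9 -2.  -7.3] 0.0423
0.045 [-1.   0.4  0. ] 0.0458
0.048 [-1.7  0.6  3.2] 0.049
0.055 [-0.1 -0.4 -1.1] 0.055
9.595952564649377
[ 1.02  0.24 -0.74] [-0.072  0.003  0.022] [ 0.43691349 -0.33397736  0.12748268] [-8.72460004e-01  1.76524883e-01  1.75560287e+00  2.92924287e-05
  1.20855164e+00 -8.86339945e-01] 10.2333
[(np.int32(49), [324.0, 155.4], [322, 149, 5, 14]), (np.int32(101), [199.6, 163.0], [190, 158, 19, 10]), (np.int32(71), [293.0, 175.6], [291, 165, 5, 22]), (np.int32(633), [232.8, 204.5], [224, 175, 20, 59]), (np.int32(24), [339.8, 295.4], [335, 293, 10, 6]), (np.int32(5), [333.4, 299.2], [333, 298, 2, 3]), (np.int32(6), [340.8, 302.2], [340, 301, 3, 3])] [array([322.7, 174.9]), array([322.9, 171.3]), array([323.4, 163. ])]
```

View pics/above.png

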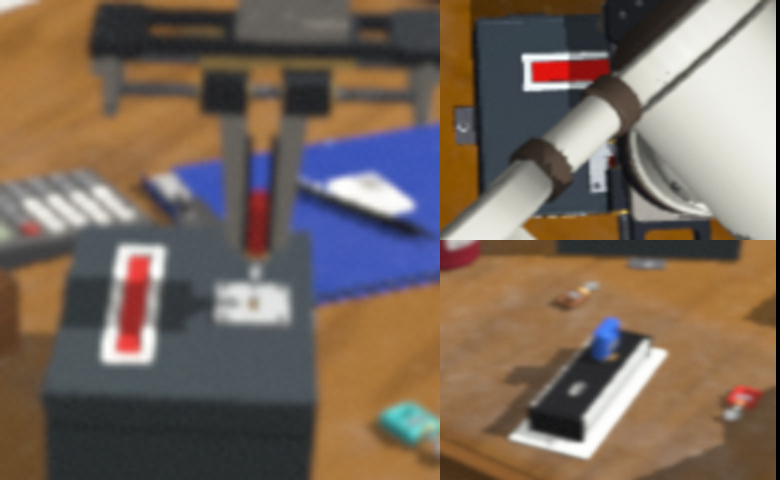

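The key hangs over the plate: in the crop, the stem is at (256,272) above the keyhole at (253,302). The blue key is still in the rail. Now I insert it step by step, watching the force.

```bash
python3 - <<'E'
from h import *
h=np.array([.4367,-.3337]);z=.118
bot.line_to([*h,z],max_speed=.05)
while z>.095:
    z-=.0015;bot.line_to([*h,z],max_speed=.03)
    f=np.array(bot.current_contact_force());p=bot.current_ee_pos();print(round(z,4),f.round(1),np.round(p,4),round(bot.current_opening()*92,2))
    if f[2]>18 or np.hypot(*f[:2])>12: break
print(bot.current_clock(),np.array(bot.current_ft_torque()).round(3))
E
```

```text
0.1165 [-0.5  0.4 -0.3] [ 0.4367 -0.3337  0.1165] 9.61
0.115 [ 0.2  0.3 -0.5] [ 0.4367 -0.3337  0.1149] 9.79
0.1135 [-0.2 -0.4 -1.6] [ 0.4366 -0.3336  0.1134] 9.73
0.112 [-0.9  0.3 -1.7] [ 0.4366 -0.3336  0.1118] 9.5
0.1105 [ 0.2  0.6 -1.5] [ 0.4366 -0.3336  0.1104] 9.56
0.109 [ 1.1  0.3 -0.3] [ 0.4366 -0.3336  0.1089] 9.26
0.1075 [-0.4 -0.6 -0.8] [ 0.4366 -0.3336  0.1073] 9.68
0.106 [-0.  -0.6 -0.6] [ 0.4368 -0.3339  0.1061] 9.16
0.1045 [0.2 0.3 2.6] [ 0.437  -0.3341  0.105 ] 9.72
0.103 [-0.4  0.4  6.3] [ 0.4373 -0.3343  0.1041] 10.16
0.1015 [-1.   0.5  7.7] [ 0.4373 -0.3345  0.1029] 9.76
0.1 [ 3.  -0.4  2.5] [ 0.4377 -0.3344  0.1008] 9.62
0.0985 [ 1.  -1.3  3.7] [ 0.4371 -0.3342  0.0989] 9.71
0.097 [ 0.9 -0.6  6.6] [ 0.4369 -0.3343  0.0977] 9.66
0.0955 [ 1.  -0.7  4.5] [ 0.4371 -0.3342  0.0963] 9.61
0.094 [ 1.1 -0.8  7. ] [ 0.4371 -0.3343  0.0949] 9.11
14.6667 [-0.103 -0.106  0.004]
```

```bash
python3 - <<'E'
from h import *
h=np.array([.4367,-.3337]);z=.094
for i in range(5):
    z-=.0007
    w=np.radians(.8)+(.04 if i%2 else -.04)
    bot.line_to([*h,z],down(w),max_speed=.02)
    f=np.array(bot.current_contact_force());print(round(z,4),f.round(1),np.round(bot.current_ee_pos(),4))
    if f[2]>22: break
bot.line_to([*h,z],down(np.radians(.8)));print(np.array(bot.current_contact_force()).round(1),np.round(bot.current_ee_pos(),4),np.array(bot.current_ft_torque()).round(3),bot.current_clock())
c=cam("side");cv2.imwrite("pics/seat.png",cv2.resize(c["pixels"][120:200,270:370],None,fx=6,fy=6,interpolation=2))
E
```

```text
0.0933 [ 0.4  1.1 11.6] [ 0.4373 -0.3344  0.0949]
0.0926 [-1.3  1.9 15.2] [ 0.4375 -0.3345  0.0949]
0.0919 [-1.5  2.9 18.8] [ 0.4376 -0.3346  0.0949]
0.0912 [-2.7  3.8 22. ] [ 0.4379 -0.3347  0.0948]
0.0905 [-3.6  4.9 25.1] [ 0.438  -0.3349  0.0948]
[-2.4  4.9 26.2] [ 0.4381 -0.3349  0.0948] [ 1.03   0.625 -0.108] 16.1667
```

View pics/seat.png

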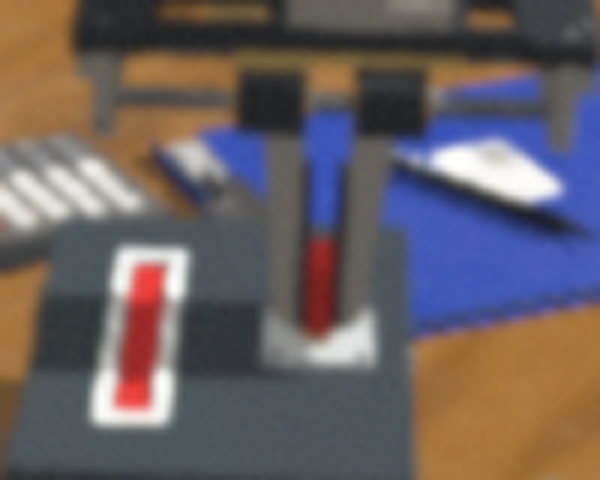

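Seated: z stops hard at 0.0949 (expected 0.095) and the head's collar sits on the plate. Next I turn it clockwise.

```bash
python3 - <<'E'
from h import *
h=np.array([.4368,-.3338]);y0=np.radians(.8);z=.0932
bot.line_to([*h,z],down(y0),max_speed=.02)
for a in np.arange(.2,1.61,.2):
    bot.line_to([*h,z],down(y0-a),max_speed=.03)
    f=np.array(bot.current_contact_force());r=Ro.from_rotvec(bot.current_tool_rot()).as_matrix()[:,1]
    print(round(a,2),f.round(1),"Mz",round(bot.current_ft_torque()[2],3),np.round(bot.current_ee_pos(),4),"turned",round(y0-np.arctan2(r[1],r[0]),3),round(bot.current_opening()*92,2))
    if np.linalg.norm(f)>35: break
print(bot.current_clock(),bot.current_joints()[5])
c=cam("side");print([b for b in blobs(mask(c,"red"),4) if 270<b[1][0]<345 and b[1][1]<200])
cv2.imwrite("pics/turn.png",cv2.resize(c["pixels"][120:200,270:370],None,fx=6,fy=6,interpolation=2))
E
```

```text
0.2 [-1.1  0.3 12.4] Mz 0.066 [ 0.4373 -0.3346  0.0949] turned 0.2 9.64
0.4 [-0.9  0.9 13.9] Mz 0.071 [ 0.4371 -0.3345  0.0949] turned 0.4 9.58
0.6 [-2.8  1.3 14.1] Mz 0.021 [ 0.4369 -0.3344  0.0949] turned 0.6 9.49
0.8 [-2.6  1.2 14.6] Mz 0.118 [ 0.4367 -0.3343  0.0949] turned 0.8 9.68
1.0 [-3.1  2.3 16.5] Mz 0.137 [ 0.4365 -0.3341  0.0949] turned 1.0 10.04
1.2 [-3.   2.8 16.8] Mz 0.117 [ 0.4364 -0.3339  0.0949] turned 1.2 9.21
1.4 [-4.1  4.1 16.9] Mz 0.148 [ 0.4364 -0.3337  0.0949] turned 1.399 10.16
1.6 [-3.8  4.7 17.4] Mz 0.161 [ 0.4364 -0.3335  0.0949] turned 1.599 9.58
19.3 0.7134820023405308
[]
```

View pics/turn.png

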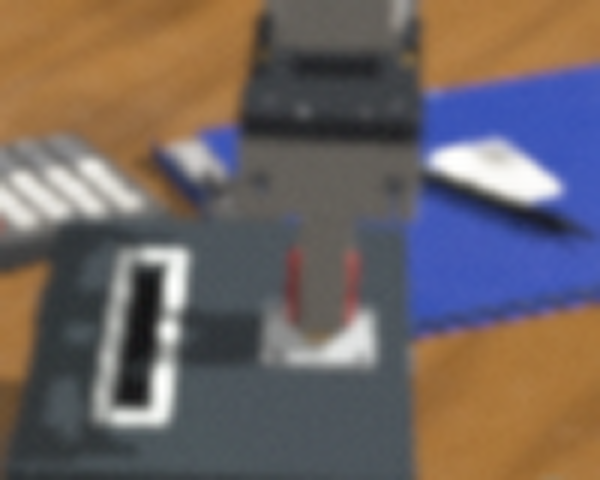

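The slot now shows black, with no red left. I'll turn on to the stop and watch for the moment to climb.

```bash
python3 - <<'E'
from h import *
h=np.array([.4368,-.3338]);y0=np.radians(.8)
for a in(1.65,1.7,1.75,1.8):
    bot.line_to([*h,.0932],down(y0-a),max_speed=.02);bot.hold(.3)
    m=np.mean([(bot.hold(.03),bot.current_ft_torque()[2])[1] for _ in range(6)]);print(a,np.array(bot.current_contact_force()).round(1),"Mz",m.round(3),np.round(bot.current_ee_pos(),4),bot.current_grip_force())
    if m>.4: break
bot.hold(1)
c=cam("side");t=cam("top");print(bot.current_clock(),[b for b in blobs(mask(c,"red"),3) if 270<b[1][0]<345 and b[1][1]<200])
o=np.zeros((480,800,3),np.uint8);o[:,:400]=cv2.resize(c["pixels"][120:200,280:347],(400,480),interpolation=2);o[:,400:]=cv2.resize(c["pixels"][225:321,250:330],(400,480),interpolation=2);cv2.imwrite("pics/end.png",o)
E
```

```text
1.65 [-2.9  4.1 17.7] Mz 0.23 [ 0.4364 -0.3335  0.0949] 60.017008781433105
1.7 [-3.3  4.3 18.1] Mz 0.236 [ 0.4364 -0.3334  0.0949] 60.0182318687439
1.75 [-4.5  5.6 17.8] Mz 0.226 [ 0.4364 -0.3334  0.0949] 60.018190741539
1.8 [-3.3  5.  17.5] Mz 0.295 [ 0.4365 -0.3333  0.0949] 60.0248783826828
23.45 []
```

View pics/end.png

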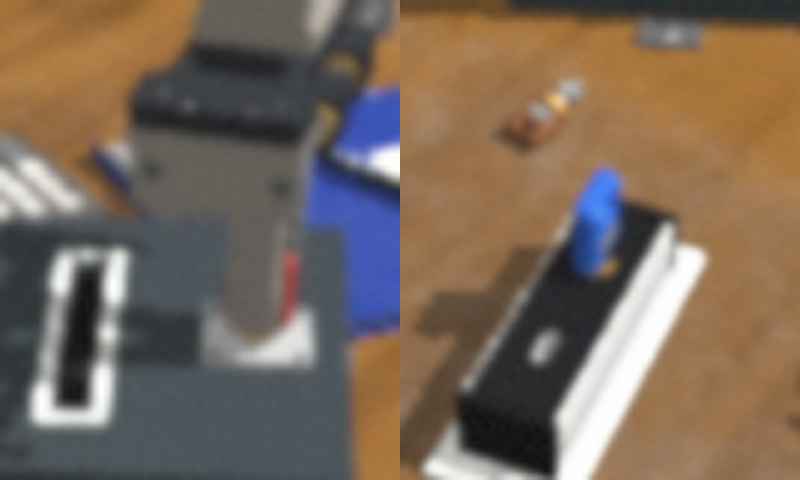

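The slot is fully dark (open) at (80,335), the key is held turned, and the blue key is still clipped in at (597,220). The moment of about 0.3 N m exceeds the spring's 0.2, so the plug is at its stop. Handing in.

```bash
python3 -c "
from workcell import bot
print(bot.job_done())"
```

```text
the job is handed in; nothing more can be done
None
```

The job is handed in: the red key is seated in the lock, turned to its stop and still gripped, the slot is open for your envelopes, and the blue key is still clipped in its rail; I kept clear of the flask, mug and stapler but took no final picture of them.

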